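Free the spice jar from the jar clamp and show its base to the camera

ROBOT

A 6-joint arm with a two-finger parallel gripper is mounted at the origin on a cart in front of the work surface, level with it; the furniture and walls round the work are solid. World frame = base frame: x ahead of the robot, y to its left, z up, the work surface at z = 0. Lengths are in m, angles in rad, forces in N, time in s.
With the tool pointing down it reaches from about 0.3 to 0.85 m from the base axis. Payload 5.4 kg.
Tool frame: the origin (TCP) lies at the very end of the fingers, on their centre line; the grasp point (between the pads) lies 19 mm behind it; z points along the fingers, y is the line along which they close (so a half turn about z gives the same grasp; the last joint's range is limited). The gripper opens to 85 mm and grips with 20 to 120 N. Pads are 22 mm wide; open, the fingers measure 114 mm over their backs; the gripper's body (76 mm by 85 mm) begins 54 mm behind the grasp point. The pads swing forward as they close: fully open they stand 13 mm farther back than shut.
Start: joints at [-0.21, 0.158, 1.597, -0, 1.386, -0.21], TCP at [0.575, -0, 0.231] pointing down, gripper open.
Joint ranges: [-2.91, 2.91], [-0.94, 2.29], [0.18, 2.7], [-1.29, 4.43], [0.17, 2.64], [-3, 3]. Speed limits (rad/s): [2.57, 2.57, 3.14, 3.14, 3.14, 3.14].

INTERFACE

Orientations are given as a rotation vector (axis times angle).
In Python, from cell import readout, camera, get_calibration, r gives the robot as it stands.
- The arm moves only by the tool carry_out, never from a script. Its argument "steps" is a list of rows, each a list of 7 numbers: the shift along the tool's x, y, z each as a share of 0.03 m, from -1 to 1, then the turn, a rotation vector about the tool's x, y, z each as a share of 4 degrees, from -1 to 1, then the opening, from 0 (shut) to 1 (fully open). A call has 1 to 10 rows; each row shifts and turns the commanded pose from where the row before left it, along the tool's axes as they then stand; what a row does not reach is not made up. A row lasts 1/10 s, in which the tool goes at most 50 mm and 8.59 degrees, less where a joint would pass 70% of its speed; a pose out of reach is approached as far as the arm can. A call with a number of a shift or a turn outside -1 to 1 is refused whole. A call with a gripper value outside its range is refused whole. The fingers move at their own pace and stop on an object; "newtons" is the grip in N (left out, the last holds). Time passes only in rows, so rows that do not move let the fingers close. It gives the time, the measured TCP pose, the force, the opening and the grip force at its end, in the units of the state.
- readout.sense(): the state, without advancing time (a new reading comes with each control period).
- camera(name): name is "scene" or "side" or "wrist"; returns (picture, depth): 420x560x3 uint8, red, green, blue; 420x560 float32, m along the optical axis (not along the pixel's ray), 0 where there is no reading.
- get_calibration(name): a dict with "fx", "fy", "cx", "cy" (pixels), "R" (3x3) and "t" (3): a world point X has camera coordinates R X + t; the wrist camera has in their place "tool_from_camera" (4x4, takes a point from camera to tool coordinates, whose origin is the TCP and whose axes are the flange's). Camera axes: x right, y down, z forward; pixel columns grow to the right and rows downward; lengths in m; the calibration is good to about 2 mm. A picture is of the moment at which its call begins: read the wrist's pose just before it. get_calibration takes no time and is no camera call.
- r.job_done(): hands the job in; it is judged then, once.
The state is a dict: "clock": time; "qpos": joint angles; "qvel": joint speeds; "joint_torque": joint torques, N m; "eef_pos": TCP position; "ee_rot": TCP orientation; "force": force on the tool from outside, world axes, zero at the start; "torque": the same for the moment, N m; "grip_width": finger opening in m; "gripper_force": force on a finger pad.
Only numpy, scipy, OpenCV 4.12 (cv2) and the standard library are available. Lean on these libraries where they do the work, as an engineer would, in place of code of your own. Each camera call takes 0.05 s, during which the arm holds its last target. There are 200 camera calls.

TASK

Wind the handwheel of the jar clamp counter-clockwise by its upright crank knob, about one turn, until the steel hold-down arm is fully drawn back from over the spice jar. Then lift that jar out of the clamp by its lid and hold it in the air in front of the small inspection camera, the underside of the jar facing the lens squarely, centred, about 9 cm from it, so that the date on the base can be read. Finish while holding it there still, with the gripper closed on the jar; do not touch the camera, leave the mug, the timer and the other spice jar standing where they are, and leave the hold-down arm drawn back.

Things in the scene. Friction and masses are not known exactly. Their poses are not given: they have to be found in the camera images.
- jar_clamp: Jar clamp, fixed: a wooden board 100 x 300 x 18 mm, long along its y. Origin: centre of its underside; z up. At y = -100 mm a low grey cup (14 mm high, 62 mm across, about 2 mm of play) holds the foot of the spice jar, which stands on the board. At y = +95 mm a grey gear housing carries the handwheel. Between them the steel hold-down runs along y. A bag sealer with a raised arm stands farther left (+y).
- handwheel (a joint): Angle of the handwheel in rad, axis vertical; grows counter-clockwise seen from above. 0 = arm right over the jar (start 0 to 0.8), 6.30 = stop, arm fully drawn back. Geared to the hold-down: 10 mm of travel a radian, 63 mm in all. Stays where it is left; about 2.5 N at the knob turns it.
- wheel_centre (a point): Point on the vertical axis of the handwheel, at the height of the wheel's upper face (105 mm above the worktop). The wheel is a steel ring of 116 mm outer diameter with three spokes. Fixed on the clamp.
- crank_knob (a point): Middle of the black upright crank knob on the wheel's rim, 130 mm above the worktop. The knob is round, 20 mm in diameter, from 105 to 151 mm above the worktop, spins freely on its own pin, and goes round on a circle of 50 mm radius about the wheel's axis.
- holddown_tip (a point): End of the steel hold-down arm, middle of its top edge, 138 mm above the worktop. The arm is 16 mm wide, 9 mm thick, on a post 14 mm thick standing 58 mm behind this tip, towards the wheel. At the start it lies over the lid (3 mm above it) and blocks lifting; fully drawn back, this tip is 49 mm short of the jar's axis, towards the wheel.
- spice_jar: The spice jar to show: round clear jar with a green ribbed lid, 46 mm in diameter, 106 mm tall, about 0.1 kg, standing in the clamp's cup. Origin: centre of its underside; z points from the base up to the lid. The lid, 45 mm in diameter, spans 85 to 105 mm above the base.
- camera_lens (a point): Centre of the lens front of the inspection camera: a round grey head 62 mm across with a white light ring, on a post with a black foot 96 mm across, fixed. About 110 mm above the worktop. z points out of the lens along its line of sight: up, leaning 30 degrees from vertical to the robot's side. Put the jar's underside on this z axis, 90 mm out, the jar's z pointing the same way.
- camera: The whole inspection camera, fixed to the worktop. Origin: centre of the underside of its foot, z up; its lens leans towards its -x.
- mug: White mug, 80 x 115 x 91 mm, a bystander. Origin: centre of its underside.
- timer: Orange and white twist timer, 68 mm across, 57 mm tall, a bystander. Origin: centre of its underside.
- other_jar: Another spice jar of the same shape, 46 mm in diameter, 106 mm tall, standing loose on the worktop behind the clamp, a bystander. Origin: centre of its underside.
Mind the look-alikes: they are no part of the job. Leave any blue look-alike of the spice_jar alone. Leave any blue look-alike of the camera alone.

How it is judged:
By the outcome, as a careful person would: the job done as asked, in the order asked, and still so for the second after the job is handed in, while the arm keeps its last pose, push and grip.
It also fails if it takes over 54 s, if anything falls off the work surface, if the arm or the gripper's body presses on something with over 40 N, if the wrist force passes 120 N, or if a joint passes its speed limit or range.

## Working session

There is one attempt and no reset: what is moved stays moved. The work goes in short steps, Python scripts to look and compute and a tool call to move; the robot and the scene stay as the last step left them, time stands still between calls to the robot, and variables do not carry over. Pictures are saved under pics/ and viewed, at most 10 in all, crops included, and the job is handed in when it is done.

Besides the shell and the picture viewer there is one more tool, called after "Call:" as name(argument=value, ...) on one line, values as JSON. carry_out: Moves the arm, as the interface text tells. Its arguments: {"type":"object","properties":{"steps":{"type":"array"},"newtons":{"type":"number"}},"required":["steps"]}

```bash
mkdir -p pics; ls; python3 - <<'E'
from cell import readout,camera,get_calibration
import cv2,numpy as np
s=readout.sense();print(s)
ims=[]
for n in("scene","side"):
    p,d=camera(n);np.savez(f"{n}.npz",p=p,d=d);cv2.imwrite(f"pics/{n}0.png",p[:,:,::-1]);print(n,get_calibration(n))
print(get_calibration("wrist"))
E
```

```text
pics
{'clock': 0.0, 'qpos': array([-2.10069924e-01,  1.59056772e-01,  1.59825017e+00,  6.16812726e-06,
        1.38621591e+00, -2.10124819e-01]), 'qvel': array([ 3.37712445e-04,  1.55963028e-03, -9.09238704e-04, -1.30051277e-03,
        4.29609648e-05,  3.64525441e-04]), 'joint_torque': array([ 1.96016467e-04, -3.96006632e+01, -3.31426942e+01, -2.07608541e-04,
        8.36965773e-03, -3.09808388e-05]), 'eef_pos': array([5.74388092e-01, 1.28511952e-04, 2.30303592e-01]), 'ee_rot': array([-2.22023400e+00, -2.22035336e+00,  1.64080853e-03]), 'force': array([-0.40306156, -0.98388459, -0.29739177]), 'torque': array([0.00438898, 0.02045452, 0.04002146]), 'gripper_force': 0.0, 'grip_width': 0.08518325615384384}
scene {'fx': 444.3416834257234, 'fy': 444.3416834257234, 'cx': 275.8595732806028, 'cy': 212.7339640765122, 'R': array([[ 0.54287167, -0.83975736, -0.00989574],
       [-0.60712669, -0.38428887, -0.69549928],
       [ 0.58024781,  0.38357482, -0.71845865]]), 't': array([-0.30067638,  0.43129512,  0.95114813])}
side {'fx': 462.72641413168657, 'fy': 462.72641413168657, 'cx': 284.9840905187975, 'cy': 213.0050236473924, 'R': array([[-0.87876934, -0.47710632,  0.01157586],
       [-0.28618522,  0.50739616, -0.81280204],
       [ 0.38191944, -0.71757835, -0.58242497]]), 't': array([0.46426366, 0.25878119, 1.11047725])}
{'fx': 316.0032932380813, 'fy': 316.0032932380813, 'cx': 270.5065057128963, 'cy': 212.32357645136355, 'tool_from_camera': array([[-3.81198304e-04, -9.64531193e-01, -2.63968622e-01,
         6.63761900e-02],
       [ 9.99999739e-01, -5.29477733e-04,  4.90587039e-04,
         5.69517432e-04],
       [-6.12952009e-04, -2.63968366e-01,  9.64531143e-01,
        -1.43032706e-01],
       [ 0.00000000e+00,  0.00000000e+00,  0.00000000e+00,
         1.00000000e+00]])}
```

View pics/scene0.png

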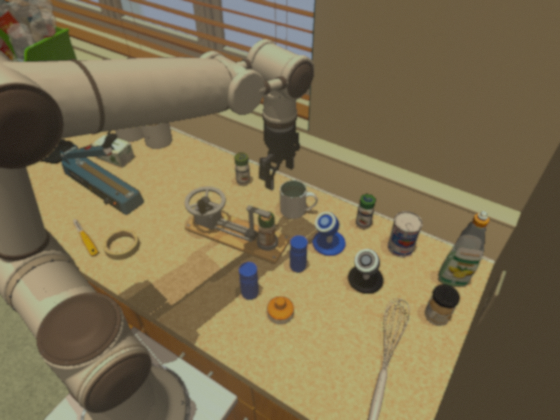

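View pics/side0.png

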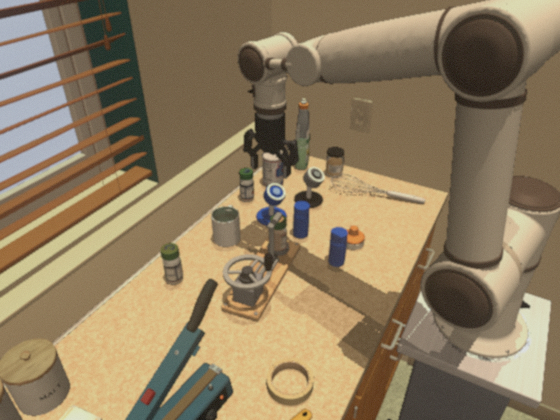

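Scene view: the clamp wheel is at (207,200), the jar in the clamp at (266,228), and the black-footed camera at (367,270). Possible mix-ups are the green jars at (242,168) and (366,210), the blue jars at (299,253) and (249,280), and the blue camera at (328,232). I choose the jar in the clamp under the arm and the black-footed grey camera. Next is a close crop to check.

```bash
python3 - <<'E'
import cv2,numpy as np
a=np.load("scene.npz")["p"][175:300,180:390,::-1];b=np.load("side.npz")["p"][155:325,205:345,::-1]
a=cv2.resize(a,None,fx=3.8,fy=3.8,interpolation=cv2.INTER_CUBIC)
b=cv2.resize(b,None,fx=3.5,fy=3.5,interpolation=cv2.INTER_CUBIC)
cv2.imwrite("pics/a1.png",a);cv2.imwrite("pics/b1.png",b)
E
```

```text
(no output)
```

View pics/a1.png

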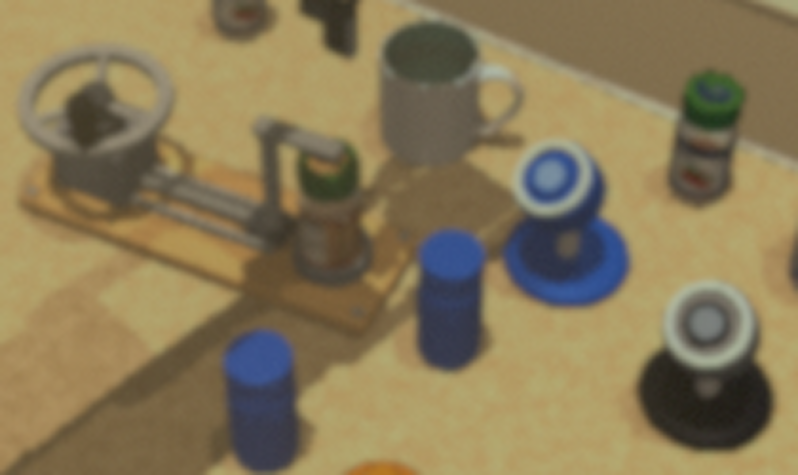

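View pics/b1.png

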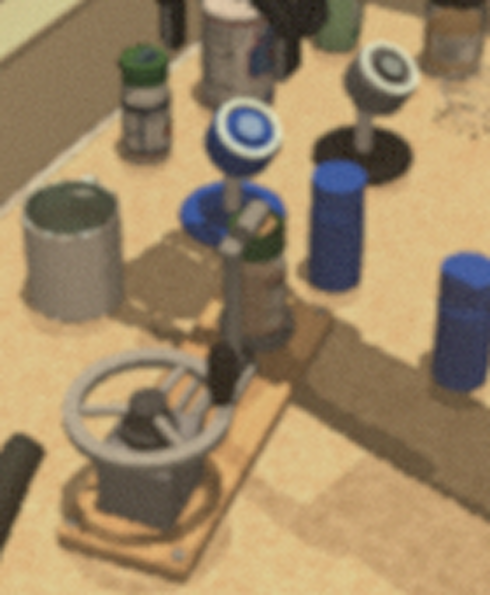

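The crops confirm it. Green-lidded jar in the cup under the steel arm: crop (330,210) in scene, (260,270) in side. Black knob: (92,112) and (222,373). Wheel: (97,103) and (149,408). Grey camera on its black foot: (709,323) and (391,66).

```bash
cat > h.py <<'E'
import numpy as np
from cell import readout,camera,get_calibration
from scipy.spatial.transform import Rotation as Ro
C={n:get_calibration(n) for n in("scene","side")}
def ray(n,u,v):
    c=C[n];d=c["R"].T@np.array([(u-c["cx"])/c["fx"],(v-c["cy"])/c["fy"],1]);return -c["R"].T@c["t"],d
def wray(s,u,v):
    c=get_calibration("wrist");T=c["tool_from_camera"];R=Ro.from_rotvec(s["ee_rot"]).as_matrix()
    return s["eef_pos"]+R@T[:3,3],R@T[:3,:3]@np.array([(u-c["cx"])/c["fx"],(v-c["cy"])/c["fy"],1])
def onz(r,z): o,d=r;return o+d*(z-o[2])/d[2]
def tri(r1,r2):
    A=[];b=[]
    for o,d in(r1,r2):
        d=d/np.linalg.norm(d);P=np.eye(3)-np.outer(d,d);A.append(P);b.append(P@o)
    x=np.linalg.lstsq(np.vstack(A),np.hstack(b),rcond=None)[0]
    return x,[round(1000*np.linalg.norm(a@x-q),1) for a,q in zip(A,b)]
E
python3 - <<'E'
from h import *
np.set_printoptions(precision=4,suppress=True)
A=lambda x,y:("scene",180+x/3.8,175+y/3.8)
B=lambda x,y:("side",205+x/3.5,155+y/3.5)
for n in C:print(n,-C[n]["R"].T@C[n]["t"])
for n,a,b,z in [("wheel",(97,103),(149,408),.103),("knob",(92,112),(222,373),.13),("tip",(338,152),(265,210),.138),("lid",(330,155),(257,222),.124),
 ("lens",(709,323),(391,66),.11),("foot",(706,397),(362,153),.01),("bjarA",(452,255),(340,178),.106),("bjarB",(260,355),(466,270),.106),("blens",(550,178),(246,127),.11),("mugtop",(430,55),(72,208),.091)]:
    ra,rb=ray(*A(*a)),ray(*B(*b))
    print(n,*tri(ra,rb),onz(ra,z)[:2],onz(rb,z)[:2])
E
```

```text
scene [-0.1268 -0.4516  0.9804]
side [0.0579 0.8871 0.8517]
wheel [0.5155 0.2115 0.0973] [np.float64(0.5), np.float64(0.5)] [0.5107 0.207 ] [0.5126 0.2163]
knob [0.4779 0.1837 0.1284] [np.float64(4.3), np.float64(4.3)] [0.482 0.184] [0.472  0.1879]
tip [0.5385 0.0117 0.1318] [np.float64(2.5), np.float64(2.5)] [0.5368 0.009 ] [0.5314 0.0211]
lid [0.5405 0.0194 0.1239] [np.float64(1.6), np.float64(1.6)] [0.5424 0.0198] [0.5385 0.0207]
lens [ 0.5602 -0.2636  0.1082] [np.float64(0.6), np.float64(0.6)] [ 0.5595 -0.264 ] [ 0.5581 -0.2601]
foot [ 0.5844 -0.2668  0.0028] [np.float64(1.2), np.float64(1.2)] [ 0.5777 -0.2682] [ 0.5814 -0.2581]
bjarA [ 0.5241 -0.0909  0.1028] [np.float64(0.8), np.float64(0.8)] [ 0.5228 -0.0921] [ 0.5212 -0.0861]
bjarB [ 0.3863 -0.0292  0.1023] [np.float64(0.2), np.float64(0.2)] [ 0.3844 -0.031 ] [ 0.3844 -0.0245]
blens [ 0.623  -0.1136  0.1058] [np.float64(1.4), np.float64(1.4)] [ 0.6175 -0.1155] [ 0.6216 -0.1092]
mugtop [0.7015 0.0338 0.0875] [np.float64(0.0), np.float64(0.0)] [0.6983 0.0319] [0.6986 0.0377]
```

Call:
carry_out(steps=[[0.88, -0.4, -0.1, 0, 0, 0, 1], [0.88, -0.4, -0.1, 0, 0, 0, 1], [0.88, -0.4, -0.1, 0, 0, 0, 1], [0.88, -0.4, -0.1, 0, 0, 0, 1], [0.88, -0.4, -0.1, 0, 0, 0, 1], [0.88, -0.4, -0.1, 0, 0, 0, 1], [0, 0, 0, 0, 0, 0, 1], [0, 0, 0, 0, 0, 0, 1]])

```text
clock: 0.9
eef_pos: [0.5028, 0.1585, 0.249]
ee_rot: [2.22, 2.223, -0.001]
force: [0.0, 0.3, -0.7]
grip_width: 0.0857
gripper_force: 0.0
```

```bash
python3 - <<'E'
from h import *
import cv2
s=readout.sense();p,d=camera("wrist");print(s["eef_pos"],s["ee_rot"],s["clock"])
cv2.imwrite("pics/w1.png",p[:,:,::-1]);np.savez("w1.npz",p=p,d=d,e=s["eef_pos"],r=s["ee_rot"])
E
```

```text
[0.50275282 0.15854943 0.24902063] [ 2.21995263e+00  2.22273626e+00 -8.09485697e-04] 0.9
```

View pics/w1.png

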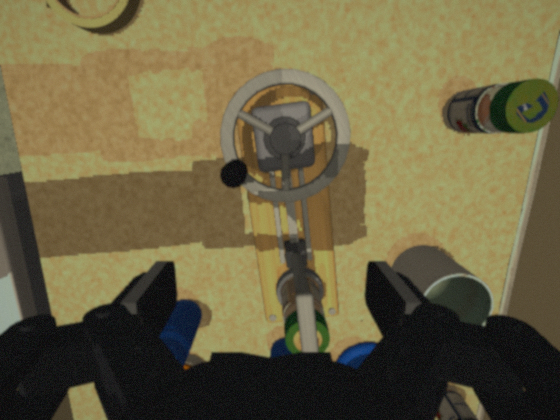

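The wrist view shows the wheel ring centred near (286,136), the knob top at (233,173), the arm tip at about (308,352), the lid near (306,332), the mug on the right and the other jar top right.

```bash
python3 - <<'E'
from h import *
import cv2
np.set_printoptions(precision=4,suppress=True)
f=np.load("w1.npz");p,d=f["p"],f["d"];s=dict(eef_pos=f["e"],ee_rot=f["r"])
# ring: unproject depth pixels at wheel face height
v,u=np.mgrid[55:220:1,205:365:1];
P=np.array([ (lambda o,dd,k:o+dd*k)(*wray(s,a,b),d[b,a]) for a,b in zip(u.ravel(),v.ravel())])
m=(P[:,2]>.09)&(P[:,2]<.112);Q=P[m]
c0=np.array([.513,.2115]);
for _ in range(3):
    r=np.linalg.norm(Q[:,:2]-c0,axis=1);Q1=Q[(r>.044)&(r<.062)]
    A=np.c_[2*Q1[:,:2],np.ones(len(Q1))];x=np.linalg.lstsq(A,(Q1[:,:2]**2).sum(1),rcond=None)[0];c0=x[:2]
print("wheel",c0,np.sqrt(x[2]+c0@c0),np.median(Q1[:,2]),len(Q1))
K=P[(P[:,2]>.142)&(P[:,2]<.16)];print("knob top depth",K.mean(0),len(K))
dark=(p[140:200,215:255].max(2)<45);yy,xx=np.nonzero(dark);print("knobpix",xx.mean()+215,yy.mean()+140,dark.sum())
k=onz(wray(s,233,173),.151);print("knob",k, "wheel@ray",onz(wray(s,286,136.5),.105),"tip",onz(wray(s,308,352),.138))
w=c0;print("ang",np.degrees(np.arctan2(*(k[:2]-w)[::-1])),np.linalg.norm(k[:2]-w))
E
```

```text
Traceback (most recent call last):
  File "h.py", line 8, in wray
    c=get_calibration("wrist");T=c["tool_from_camera"];R=Ro.from_rotvec(s["ee_rot"]).as_matrix()
ValueError: time passes only in moves, steps and waits
```

```bash
sed -i 's/^C=.*/&\nW=get_calibration("wrist")/; s/c=get_calibration("wrist");/c=W;/' h.py; python3 - <<'E'
from h import *
import cv2
np.set_printoptions(precision=4,suppress=True)
f=np.load("w1.npz");p,d=f["p"],f["d"];s=dict(eef_pos=f["e"],ee_rot=f["r"])
v,u=np.mgrid[55:220:1,205:365:1];
P=np.array([ (lambda o,dd,k:o+dd*k)(*wray(s,a,b),d[b,a]) for a,b in zip(u.ravel(),v.ravel())])
Q=P[(P[:,2]>.09)&(P[:,2]<.112)]
c0=np.array([.513,.2115]);
for _ in range(3):
    r=np.linalg.norm(Q[:,:2]-c0,axis=1);Q1=Q[(r>.044)&(r<.062)]
    A=np.c_[2*Q1[:,:2],np.ones(len(Q1))];x=np.linalg.lstsq(A,(Q1[:,:2]**2).sum(1),rcond=None)[0];c0=x[:2]
print("wheel",c0,np.sqrt(x[2]+c0@c0),np.median(Q1[:,2]),len(Q1))
K=P[(P[:,2]>.142)&(P[:,2]<.16)];print("knob top depth",K.mean(0),len(K))
k=onz(wray(s,233,173),.151);print("knob",k, "wheel@ray",onz(wray(s,286,136.5),.105),"tip",onz(wray(s,308,352),.138))
for w in (c0,onz(wray(s,286,136.5),.105)[:2]):print("ang",np.degrees(np.arctan2(*(k[:2]-w)[::-1])),np.linalg.norm(k[:2]-w))
E
```

```text
wheel [0.516  0.2141] 0.05135740946899897 0.10532671103297042 5117
knob top depth [0.4742 0.1886 0.15  ] 540
knob [0.4747 0.1901 0.151 ] wheel@ray [0.5171 0.2158 0.105 ] tip [0.5391 0.018  0.138 ]
ang -149.81964721621222 0.047725795137423414
ang -148.74349431285387 0.04956133914555881
```

Call:
carry_out(steps=[[1, -0.95, 0, 0, 0, 0, 0.8], [0, 0, 0.87, 0, 0, 0, 0.6], [0, 0, 0.87, 0, 0, 0, 0.6], [0, 0, 0.87, 0, 0, 0, 0.6], [0, 0, 0.87, 0, 0, 0, 0.6], [0, 0, 0.87, 0, 0, 0, 0.6], [0, 0, 0, 0, 0, 0, 0.1], [0, 0, 0, 0, 0, 0, 0.1], [0, 0, 0, 0, 0, 0, 0.1], [0, 0, 0, 0, 0, 0, 0.1]], newtons=25)

```text
clock: 1.95
eef_pos: [0.4743, 0.1876, 0.1192]
ee_rot: [2.221, 2.221, -0.002]
force: [-3.0, -4.7, -4.0]
grip_width: 0.0197
gripper_force: 24.9
```

```bash
python3 - <<'E'
import numpy as np
c=np.array([.516,.2145]);p=np.array([.4744,.188]);a0=np.arctan2(*(p-c)[::-1]);print(np.degrees(a0),np.linalg.norm(p-c))
for k in range(1,26):
    a=a0+np.radians(15)*k;q=c+.0495*np.array([np.cos(a),np.sin(a)]);D=(q-p)/.03
    D=np.round(D,2);p=p+D*.03;print([float(D[1]),float(D[0])],end=' ' if k%10 else '\n')
E
```

```text
-147.5020797778701 0.04932352379950161
[-0.33, 0.27] [-0.25, 0.35] [-0.15, 0.41] [-0.04, 0.43] [0.08, 0.42] [0.18, 0.39] [0.28, 0.33] [0.35, 0.25] [0.41, 0.15] [0.43, 0.04]
[0.42, -0.08] [0.39, -0.18] [0.33, -0.28] [0.25, -0.35] [0.14, -0.41] [0.04, -0.43] [-0.07, -0.42] [-0.19, -0.39] [-0.27, -0.33] [-0.35, -0.25]
[-0.41, -0.14] [-0.43, -0.04] [-0.42, 0.07] [-0.39, 0.19] [-0.33, 0.27]
```

Call:
carry_out(steps=[[-0.33, 0.27, 0, 0, 0, 0, 0.1], [-0.25, 0.35, 0, 0, 0, 0, 0.1], [-0.15, 0.41, 0, 0, 0, 0, 0.1], [-0.04, 0.43, 0, 0, 0, 0, 0.1]])

```text
clock: 2.35
eef_pos: [0.519, 0.1657, 0.1191]
ee_rot: [-2.221, -2.22, -0.002]
force: [-3.8, 7.4, -2.9]
grip_width: 0.0196
gripper_force: 25.1
```

Call:
carry_out(steps=[[0.08, 0.42, 0, 0, 0, 0, 0.1], [0.18, 0.39, 0, 0, 0, 0, 0.1], [0.28, 0.33, 0, 0, 0, 0, 0.1], [0.35, 0.25, 0, 0, 0, 0, 0.1], [0.41, 0.15, 0, 0, 0, 0, 0.1], [0.43, 0.04, 0, 0, 0, 0, 0.1]])

```text
clock: 2.95
eef_pos: [0.5656, 0.2171, 0.119]
ee_rot: [-2.221, -2.221, 0.004]
force: [-9.4, -3.8, 1.4]
grip_width: 0.0193
gripper_force: 25.7
```

Call:
carry_out(steps=[[0.42, -0.08, 0, 0, 0, 0, 0.1], [0.39, -0.18, 0, 0, 0, 0, 0.1], [0.33, -0.28, 0, 0, 0, 0, 0.1], [0.25, -0.35, 0, 0, 0, 0, 0.1], [0.14, -0.41, 0, 0, 0, 0, 0.1], [0.04, -0.43, 0, 0, 0, 0, 0.1]])

```text
clock: 3.55
eef_pos: [0.5138, 0.2658, 0.1192]
ee_rot: [-2.221, -2.222, -0.006]
force: [3.0, -0.2, -5.9]
grip_width: 0.0193
gripper_force: 25.0
```

Call:
carry_out(steps=[[-0.07, -0.42, 0, 0, 0, 0, 0.1], [-0.19, -0.39, 0, 0, 0, 0, 0.1], [-0.27, -0.33, 0, 0, 0, 0, 0.1], [-0.35, -0.25, 0, 0, 0, 0, 0.1]])

```text
clock: 3.95
eef_pos: [0.4711, 0.2392, 0.1192]
ee_rot: [-2.22, -2.221, -0.004]
force: [4.6, 1.7, -6.2]
grip_width: 0.0194
gripper_force: 25.0
```

Call:
carry_out(steps=[[-0.41, -0.14, 0, 0, 0, 0, 0.1], [0, 0, 0, 0, 0, 0, 0.1]])

```text
clock: 4.15
eef_pos: [0.4663, 0.2248, 0.119]
ee_rot: [-2.221, -2.22, 0.003]
force: [-6.0, -2.1, 0.4]
grip_width: 0.0193
gripper_force: 25.7
```

Call:
carry_out(steps=[[-0.22, -0.04, 0, 0, 0, 0, 0.1], [0, 0, 0, 0, 0, 0, 0.1]])

```text
clock: 4.35
eef_pos: [0.4656, 0.2188, 0.119]
ee_rot: [-2.221, -2.219, 0.003]
force: [-5.3, -0.8, 0.8]
grip_width: 0.0196
gripper_force: 25.8
```

Call:
carry_out(steps=[[-0.22, 0, 0, 0, 0, 0, 0.1], [0, 0, 0, 0, 0, 0, 0.1]])

```text
clock: 4.55
eef_pos: [0.4657, 0.2122, 0.1191]
ee_rot: [-2.221, -2.22, 0.003]
force: [-6.1, -0.2, 1.3]
grip_width: 0.0198
gripper_force: 25.8
```

Call:
carry_out(steps=[[-0.22, 0.04, 0, 0, 0, 0, 0.1], [0, 0, 0, 0, 0, 0, 0.1]])

```text
clock: 4.75
eef_pos: [0.4661, 0.208, 0.119]
ee_rot: [-2.218, -2.215, -0.001]
force: [-8.5, 10.4, 2.2]
grip_width: 0.0198
gripper_force: 26.0
```

Call:
carry_out(steps=[[-0.08, 0.02, 0, 0, 0, 0, 0.1], [0, 0, 0, 0, 0, 0, 0.1]])

```text
clock: 4.95
eef_pos: [0.4661, 0.2078, 0.1191]
ee_rot: [-2.216, -2.213, -0.004]
force: [-9.6, 18.8, 1.9]
grip_width: 0.0198
gripper_force: 26.1
```

Call:
carry_out(steps=[[0.14, 0.05, 0, 0, 0, 0, 0.1], [0, 0, 0, 0, 0, 0, 0.45], [0, 0, 0, 0, 0, 0, 0.45], [0, 0, -1, 0, 0, 0, 0.45], [0, 0, -1, 0, 0, 0, 0.7], [0, 0, -1, 0, 0, 0, 1], [-0.8, 0.7, -1, 0, 0, 0, 1], [-1, 0.7, -0.8, 0, 0, 0, 1], [-1, 0.7, 0, 0, 0, 0, 1], [-1, 0, 0, 0, 0, 0, 1]])

```text
clock: 5.95
eef_pos: [0.536, 0.0915, 0.2649]
ee_rot: [2.219, 2.217, 0.005]
force: [-1.4, 0.0, -1.3]
grip_width: 0.0857
gripper_force: 0.0
```

Call:
carry_out(steps=[[-1, 0, 0, 0, 0, 0, 1], [-1, 0, 0, 0, 0, 0, 1], [-0.5, 0.3, 0, 0, 0, 0, 1], [0, 0, 0, 0, 0, 0, 1], [0, 0, 0, 0, 0, 0, 1]])

```text
clock: 6.45
eef_pos: [0.5425, 0.0189, 0.263]
ee_rot: [2.222, 2.221, 0.001]
force: [-0.0, 0.7, -0.3]
grip_width: 0.0852
gripper_force: 0.0
```

```bash
python3 - <<'E'
from h import *
import cv2
s=readout.sense();p,d=camera("wrist");print(s["eef_pos"],s["ee_rot"],s["clock"])
cv2.imwrite("pics/w2.png",p[:,:,::-1]);np.savez("w2.npz",p=p,d=d,e=s["eef_pos"],r=s["ee_rot"])
E
```

```text
[0.54253014 0.01885529 0.2630358 ] [2.22192587e+00 2.22087989e+00 1.22820861e-03] 6.45
```

View pics/w2.png

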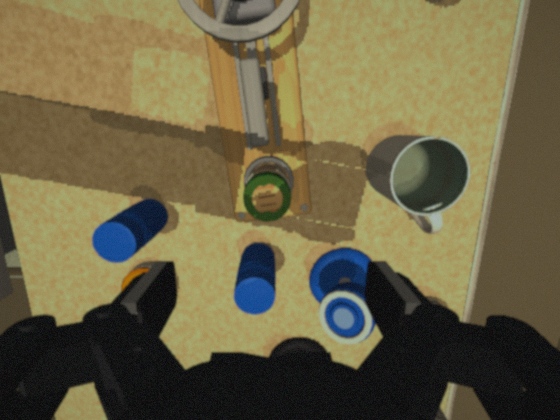

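Call:
carry_out(steps=[[-0.95, 0.08, 0, 0, 0, 0, 1], [-0.95, 0.08, 0, 0, 0, 0, 1], [-0.95, 0.08, 0, 0, 0, 0, 1], [-0.95, 0.08, 0, 0, 0, 0, 1], [-0.95, 0.08, 0, 0, 0, 0, 1], [-0.95, 0.08, 0, 0, 0, 0, 1], [-0.95, 0.08, 0, 0, 0, 0, 1], [-0.95, 0.08, 0, 0, 0, 0, 1], [-0.95, 0.08, 0, 0, 0, 0, 1], [-0.9, 0, 0, 0, 0, 0, 1]])

```text
clock: 7.5
eef_pos: [0.5644, -0.2648, 0.2628]
ee_rot: [2.219, 2.223, 0.001]
force: [0.1, -0.6, 0.5]
grip_width: 0.0851
gripper_force: 0.0
```

Call:
carry_out(steps=[[0, 0, 0, 0, 0, 0, 1], [0, 0, 0, 0, 0, 0, 1], [0, 0, 0, 0, 0, 0, 1]])

```text
clock: 7.8
eef_pos: [0.564, -0.2634, 0.2628]
ee_rot: [-2.219, -2.223, -0.001]
force: [-0.1, 0.0, -0.5]
grip_width: 0.0855
gripper_force: 0.0
```

```bash
python3 - <<'E'
from h import *
import cv2
np.set_printoptions(precision=4,suppress=True)
s=readout.sense();p,d=camera("wrist");print(s["eef_pos"],s["ee_rot"],s["clock"])
cv2.imwrite("pics/w3.png",p[:,:,::-1]);np.savez("w3.npz",p=p,d=d,e=s["eef_pos"],r=s["ee_rot"])
f=np.load("w2.npz");p,d=f["p"],f["d"];s=dict(eef_pos=f["e"],ee_rot=f["r"])
b=p[150:240,225:310].astype(int);m=(b[:,:,1]>b[:,:,0]*1.3)&(b[:,:,1]>b[:,:,2]*1.3)
y,x=np.nonzero(m);c,R=__import__("cv2").minEnclosingCircle(np.c_[x,y].astype(np.float32));print("lid px",c[0]+225,c[1]+150,R,d[190:203,260:275].mean())
o,dd=wray(s,268,196);print("lid by depth",o+dd*np.median(d[190:203,260:275]))
for z in(.113,.123):print(z,onz(wray(s,c[0]+225,c[1]+150),z))
print("tip",onz(wray(s,260,142),.138))
E
```

```text
[ 0.564  -0.2634  0.2628] [-2.2193 -2.223  -0.0006] 7.8
lid px 267.3181800842285 196.0 24.036272048950195 0.2879291
lid by depth [0.541  0.0236 0.1244]
0.113 [0.5403 0.0212 0.113 ]
0.123 [0.5404 0.0233 0.123 ]
tip [0.5346 0.0724 0.138 ]
```

View pics/w3.png

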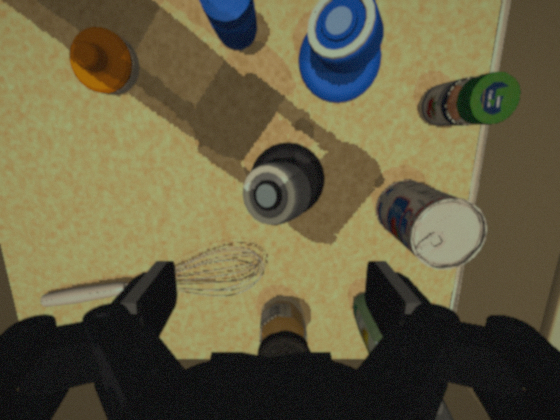

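The wrist view shows the grey camera's lens at (267,195) with its foot centred near (285,180). The hold-down tip is now about 49 mm short of the jar axis, so it is fully drawn back.

```bash
python3 - <<'E'
from h import *
import cv2
np.set_printoptions(precision=4,suppress=True)
f=np.load("w3.npz");p,d=f["p"],f["d"];s=dict(eef_pos=f["e"],ee_rot=f["r"])
v,u=np.mgrid[130:240,225:335]
P=np.array([(lambda o,q,k:o+q*k)(*wray(s,a,b),d[b,a]) for a,b in zip(u.ravel(),v.ravel())]);px=np.c_[u.ravel(),v.ravel()]
# bright lens pixels
g=p[130:240,225:335].max(2).ravel()
L=P[np.hypot(px[:,0]-267,px[:,1]-195)<7];print("lens by depth",np.median(L,0),"ray@.11",onz(wray(s,267,195),.11))
# head plane fit (RANSAC-lite): points z>.07 within 24px of lens
q=P[(np.hypot(px[:,0]-267,px[:,1]-195)<17)&(P[:,2]>.08)]
c=q.mean(0)
for _ in range(6):
    n=np.linalg.svd(q-c)[2][2];n*=np.sign(n[2]);r=(q-c)@n;k=abs(r)<2*np.median(abs(r))+.0007;c=q[k].mean(0)
    n=np.linalg.svd(q[k]-c,full_matrices=False)[2][2];n*=np.sign(n[2])
print("normal",n,"tilt",np.degrees(np.arccos(n[2])),"az",np.degrees(np.arctan2(n[1],n[0])),c,k.sum())
H=P[P[:,2]>.07];print("head z",np.percentile(H[:,2],[1,50,99]),H[:,:2].min(0),H[:,:2].max(0))
# white ring ellipse
# foot
fo=P[(P[:,2]<.025)&(g<60)];ok=np.hypot(*(fo[:,:2]-[.583,-.265]).T)<.056;fo=fo[ok];
c2,R=cv2.minEnclosingCircle((fo[:,:2]*1000).astype(np.float32));print("foot",c2,R,np.median(fo[:,2]))
E
python3 - <<'E'
import cv2,numpy as np
p=np.load("w3.npz")["p"][130:250,215:345,::-1]
cv2.imwrite("pics/c3.png",cv2.resize(np.clip(p*1.6,0,255).astype(np.uint8),None,fx=4.5,fy=4.5,interpolation=cv2.INTER_CUBIC))
E
```

```text
lens by depth [ 0.5614 -0.2601  0.1119] ray@.11 [ 0.5613 -0.2607  0.11  ]
normal [-0.5516  0.0525  0.8324] tilt 33.65040600130218 az 174.56315998592518 [ 0.5606 -0.2608  0.1101] 823
head z [0.0905 0.1101 0.4059] [ 0.5371 -0.2915] [ 0.6046 -0.1971]
foot (585.6791381835938, -263.5725402832031) 46.44198226928711 0.012869689017185132
```

View pics/c3.png

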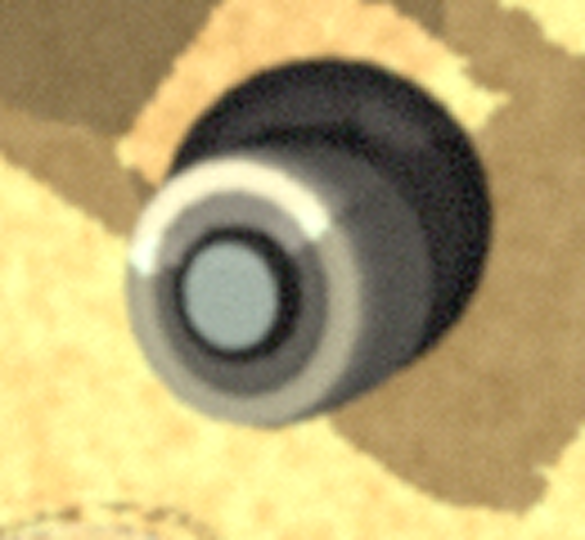

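Call:
carry_out(steps=[[0.95, -0.08, 0, 0, 0, 0, 1], [0.95, -0.08, 0, 0, 0, 0, 1], [0.95, -0.08, 0, 0, 0, 0, 1], [0.95, -0.08, 0, 0, 0, 0, 1], [0.95, -0.08, 0, 0, 0, 0, 1], [0.95, -0.08, 0, 0, 0, 0, 1], [0.95, -0.08, 0, 0, 0, 0, 1], [0.95, -0.08, 0, 0, 0, 0, 1], [0.95, -0.08, 0, 0, 0, 0, 1], [0.95, -0.08, 0, 0, 0, 0, 1]])

```text
clock: 8.85
eef_pos: [0.539, 0.0223, 0.2631]
ee_rot: [2.22, 2.223, 0.001]
force: [1.0, 0.1, -0.4]
grip_width: 0.0853
gripper_force: 0.0
```

Call:
carry_out(steps=[[0, 0, 0.5, 0, 0, 0, 1], [0, 0, 1, 0, 0, 0, 1], [0, 0, 0.5, 0, 0, 0, 1], [0, 0, 0, 0, 0, 0, 1]])

```text
clock: 9.25
eef_pos: [0.5374, 0.0204, 0.1996]
ee_rot: [-2.218, -2.218, 0.006]
force: [0.1, -0.0, -0.1]
grip_width: 0.0855
gripper_force: 0.0
```

```bash
python3 - <<'E'
from h import *
import cv2
np.set_printoptions(precision=4,suppress=True)
s=readout.sense();p,d=camera("wrist");print(s["eef_pos"],s["ee_rot"],s["clock"])
b=p[150:310,200:340].astype(int);m=((b[:,:,1]>b[:,:,0]*1.3)&(b[:,:,1]>b[:,:,2]*1.3)).astype(np.uint8)
k=max(cv2.findContours(m,0,1)[0],key=cv2.contourArea);c,R=cv2.minEnclosingCircle(k);u,v=c[0]+200,c[1]+150
print("lid px",u,v,R)
print(onz(wray(s,u,v),.121))
E
```

```text
[0.5374 0.0204 0.1996] [-2.2177 -2.218   0.0057] 9.25
lid px 273.7693862915039 216.07952117919922 30.676794052124023
[0.54   0.0234 0.121 ]
```

Call:
carry_out(steps=[[0.08, 0.08, 0.86, 0, 0, 0, 1], [0, 0, 0.86, 0, 0, 0, 1], [0, 0, 0.86, 0, 0, 0, 1], [0, 0, 0.86, 0, 0, 0, 1], [0, 0, 0, 0, 0, 0, 1], [0, 0, 0, 0, 0, 0, 0.3], [0, 0, 0, 0, 0, 0, 0.3], [0, 0, 0, 0, 0, 0, 0.3], [0, 0, 0, 0, 0, 0, 0.3], [0, 0, 0, 0, 0, 0, 0.3]], newtons=40)

```text
clock: 10.3
eef_pos: [0.5433, 0.0222, 0.102]
ee_rot: [2.219, 2.22, 0.003]
force: [-0.6, 0.8, 5.4]
grip_width: 0.0436
gripper_force: 39.9
```

Call:
carry_out(steps=[[0, 0, 0, 0, 0, 0, 0.8], [0, 0, 0, 0, 0, 0, 0.8], [0, 0, 0, 0, 0, 0, 0.8]])

```text
clock: 10.6
eef_pos: [0.5421, 0.0225, 0.0998]
ee_rot: [2.221, 2.221, 0.0]
force: [0.6, 0.2, -1.0]
grip_width: 0.0682
gripper_force: 0.0
```

Call:
carry_out(steps=[[0, -0.06, 0.2, 0, 0, 0, 0.7], [0, 0, 0, 0, 0, 0, 0.7], [0, 0, 0, 0, 0, 0, 0.3], [0, 0, 0, 0, 0, 0, 0.3], [0, 0, 0, 0, 0, 0, 0.3], [0, 0, 0, 0, 0, 0, 0.3]])

```text
clock: 11.2
eef_pos: [0.54, 0.0225, 0.0934]
ee_rot: [-2.221, -2.221, 0.0]
force: [0.1, 0.1, -1.3]
grip_width: 0.0441
gripper_force: 40.8
```

Call:
carry_out(steps=[[0, 0, -0.4, 0, 0, 0, 0.3], [0, 0, -0.7, 0, 0, 0, 0.3], [0, 0, -0.9, 0, 0, 0, 0.3], [0, 0, -0.9, 0, 0, 0, 0.3], [0, 0, -0.9, 0, 0, 0, 0.3], [0, 0, -0.9, 0, 0, 0, 0.3], [0, 0, -0.9, 0, 0, 0, 0.3], [0, 0, -0.3, 0, 0, 0, 0.3], [0, 0, 0, 0, 0, 0, 0.3], [0, 0, 0, 0, 0, 0, 0.3]])

```text
clock: 12.2
eef_pos: [0.5395, 0.0226, 0.2694]
ee_rot: [-2.22, -2.22, 0.002]
force: [0.0, -0.5, -1.8]
grip_width: 0.0443
gripper_force: 41.4
```

```bash
cat > plan.py <<'E'
from h import *
np.set_printoptions(precision=3,suppress=True)
L=np.array([.5608,-.2615,.110]);az,ti=np.radians(174),np.radians(30)
a=np.array([np.sin(ti)*np.cos(az),np.sin(ti)*np.sin(az),np.cos(ti)])
s=readout.sense();R=Ro.from_rotvec(s["ee_rot"]);z=R.as_matrix()[:,2]
ax=np.cross(z,-a);n=np.linalg.norm(ax);w=ax/max(n,1e-9)*np.arctan2(n,z@-a)
print(s["clock"],s["eef_pos"],"grip",s["grip_width"],s["gripper_force"],"q",s["qpos"])
print("TCP goal",L+(.09+.075)*a,"delta world",L+.165*a-s["eef_pos"])
print("turn rows(4deg) tool",R.inv().apply(w)/np.radians(4),"shift rows tool",R.inv().apply(L+.165*a-s["eef_pos"])/.03)
b=s["eef_pos"]+.075*z;print("base",b,"dist",(b-L)@a,"off-axis",(b-L)-((b-L)@a)*a,"angle",np.degrees(np.arccos(-z@a)))
E
python3 plan.py
```

```text
12.2 [0.54  0.023 0.269] grip 0.04426646098997146 41.36798757134784 q [-0.182  0.045  1.644  0.     1.455 -0.182]
TCP goal [ 0.479 -0.253  0.253] delta world [-0.061 -0.275 -0.016]
turn rows(4deg) tool [-7.487 -0.789 -0.   ] shift rows tool [-9.183 -2.025  0.549]
base [0.539 0.023 0.194] dist 0.09854997260570565 off-axis [ 0.028  0.279 -0.001] angle 30.112968983032268
```

Call:
carry_out(steps=[[-0.92, -0.2, 0, 0, 0, 0, 0.3], [-0.92, -0.2, 0, 0, 0, 0, 0.3], [-0.92, -0.2, 0, 0, 0, 0, 0.3], [-0.92, -0.2, 0, 0, 0, 0, 0.3], [-0.92, -0.2, 0, 0, 0, 0, 0.3], [-0.92, -0.2, 0, 0, 0, 0, 0.3], [-0.92, -0.2, 0, 0, 0, 0, 0.3], [-0.92, -0.2, 0, 0, 0, 0, 0.3], [-0.92, -0.2, 0, 0, 0, 0, 0.3], [-0.92, -0.2, 0, 0, 0, 0, 0.3]])

```text
clock: 13.2
eef_pos: [0.479, -0.2539, 0.2683]
ee_rot: [-2.219, -2.218, 0.0]
force: [0.2, -0.0, -1.3]
grip_width: 0.0441
gripper_force: 41.4
```

Call:
carry_out(steps=[[0, 0, 0, -0.75, -0.08, 0, 0.3], [0, 0, 0, -0.75, -0.08, 0, 0.3], [0, 0, 0, -0.75, -0.08, 0, 0.3], [0, 0, 0, -0.75, -0.08, 0, 0.3], [0, 0, 0, -0.75, -0.08, 0, 0.3], [0, 0, 0, -0.75, -0.08, 0, 0.3], [0, 0, 0, -0.75, -0.08, 0, 0.3], [0, 0, 0, -0.75, -0.08, 0, 0.3], [0, 0, 0, -0.75, -0.08, 0, 0.3], [0, 0, 0, -0.75, -0.08, 0, 0.3]])

```text
clock: 14.2
eef_pos: [0.4793, -0.2526, 0.2681]
ee_rot: [1.908, 1.907, 0.458]
force: [-0.4, 0.4, -0.9]
grip_width: 0.0441
gripper_force: 41.5
```

Call:
carry_out(steps=[[0, 0, 0, 0, 0, 0, 0.3], [0, 0, 0, 0, 0, 0, 0.3]])

```text
clock: 14.4
eef_pos: [0.4795, -0.2531, 0.269]
ee_rot: [1.909, 1.907, 0.456]
force: [-0.3, 0.1, -1.7]
grip_width: 0.0441
gripper_force: 41.5
```

```bash
python3 plan.py
```

```text
14.4 [ 0.479 -0.253  0.269] grip 0.044072415135506984 41.47774162810492 q [-0.928 -0.311  2.045  0.43   1.074 -1.07 ]
TCP goal [ 0.479 -0.253  0.253] delta world [-0.001  0.    -0.016]
turn rows(4deg) tool [ 0.    -0.007  0.   ] shift rows tool [ 0.035 -0.289  0.454]
base [ 0.517 -0.257  0.204] dist 0.10360611500008252 off-axis [ 0.008 -0.001  0.004] angle 0.02724786343168447
```

Call:
carry_out(steps=[[0.03, -0.15, 0.22, 0, 0, 0, 0.3], [0, -0.14, 0.23, 0, 0, 0, 0.3], [0, 0, 0, 0, 0, 0, 0.3], [0, 0, 0, 0, 0, 0, 0.3], [0, 0, 0, 0, 0, 0, 0.3]])

```text
clock: 14.9
eef_pos: [0.4796, -0.2536, 0.2547]
ee_rot: [1.906, 1.906, 0.456]
force: [0.7, -0.7, -2.0]
grip_width: 0.0441
gripper_force: 41.5
```

```bash
python3 plan.py; python3 - <<'E'
from h import *
import cv2
a,_=camera("scene");b,_=camera("side")
np.savez("fin.npz",a=a,b=b)
f=lambda p:cv2.resize(p[:,:,::-1],None,fx=3.8,fy=3.8,interpolation=cv2.INTER_CUBIC)
cv2.imwrite("pics/f1.png",np.hstack([f(a[180:320,290:394]),f(b[90:230,250:354])]))
E
```

```text
14.9 [ 0.48  -0.254  0.255] grip 0.044089767989223885 41.471759889782334 q [-0.929 -0.301  2.067  0.441  1.043 -1.09 ]
TCP goal [ 0.479 -0.253  0.253] delta world [-0.001  0.001 -0.002]
turn rows(4deg) tool [ 0.044  0.018 -0.   ] shift rows tool [ 0.026 -0.055  0.038]
base [ 0.517 -0.258  0.19 ] dist 0.09115212521334418 off-axis [ 0.002 -0.001  0.001] angle 0.18765994866475963
```

View pics/f1.png

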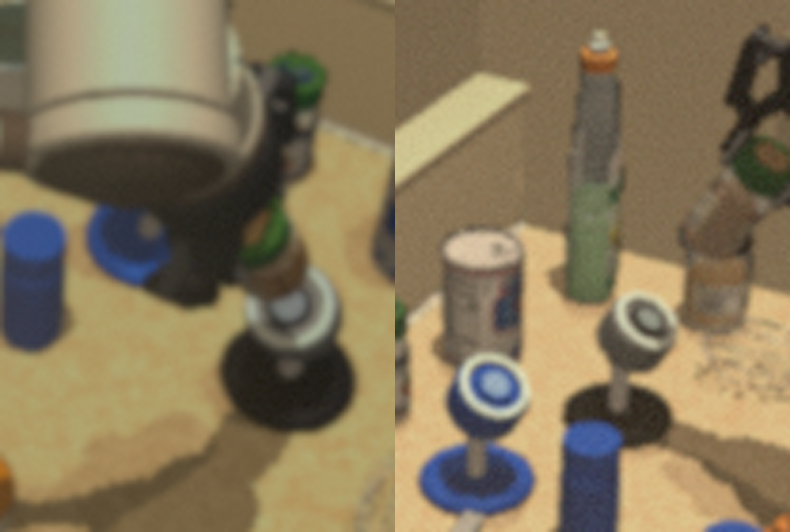

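```bash
python3 - <<'E'
from h import *
s=readout.sense();R=Ro.from_rotvec(s["ee_rot"]).as_matrix();z=R[:,2];b=s["eef_pos"]+.075*z
def pr(n,X):
    c=C[n];q=c["R"]@X+c["t"];return np.array([c["fx"]*q[0]/q[2]+c["cx"],c["fy"]*q[1]/q[2]+c["cy"]])
L=np.array([.5608,-.2615,.110])
for n,o,dx in(("scene",(290,180),0),("side",(250,90),395)):
    for nm,X in(("lens",L),("base",b),("top",b-.106*z),("foot",np.array([.5857,-.2636,.012]))):print(n,nm,np.round((pr(n,X)-o)*3.8+[dx,0]))
    e=[pr(n,b+.023*(np.cos(t)*R[:,0]+np.sin(t)*R[:,1])) for t in np.arange(0,6.3,.1)];e=(np.array(e)-o)*3.8+[dx,0];print("base extents",e.min(0),e.max(0))
E
```

```text
scene lens [288. 301.]
scene base [270. 264.]
scene top [240. 217.]
scene foot [287. 365.]
base extents [231.45386839 227.35869934] [308.37778903 301.75815233]
side lens [646. 317.]
side base [700. 245.]
side top [770. 156.]
side foot [615. 407.]
base extents [674.0161649  222.48717697] [725.1478089  268.75862746]
```

Call:
carry_out(steps=[[0.03, -0.06, 0.04, 0, 0, 0, 0.3], [0, 0, 0, 0, 0, 0, 0.3], [0, 0, 0, 0, 0, 0, 0.3]])

```text
clock: 15.3
eef_pos: [0.4784, -0.2526, 0.2525]
ee_rot: [1.906, 1.906, 0.456]
force: [0.2, -0.4, -1.6]
grip_width: 0.0443
gripper_force: 41.5
```

```bash
python3 plan.py; python3 - <<'E'
from h import *
import cv2
s=readout.sense();R=Ro.from_rotvec(s["ee_rot"]).as_matrix();z=R[:,2];b=s["eef_pos"]+.075*z
def pr(n,X):
    c=C[n];q=c["R"]@X+c["t"];return np.array([c["fx"]*q[0]/q[2]+c["cx"],c["fy"]*q[1]/q[2]+c["cy"]])
out=[]
for n,(x0,y0) in(("scene",(338,220)),("side",(310,115))):
    p=np.mean([camera(n)[0].astype(float) for _ in range(4)],0)[y0:y0+70,x0:x0+48,::-1]
    g=cv2.resize(np.clip(p*1.3,0,255).astype(np.uint8),None,fx=8,fy=8,interpolation=cv2.INTER_CUBIC)
    for h in(0,.105):
        e=np.array([pr(n,b-h*z+.023*(np.cos(t)*R[:,0]+np.sin(t)*R[:,1])) for t in np.arange(0,6.3,.1)])
        cv2.polylines(g,[np.int32((e-[x0,y0]+.5)*8)],True,(0,0,255),1)
    out.append(g)
cv2.imwrite("pics/f2.png",np.hstack(out))
E
```

```text
15.3 [ 0.478 -0.253  0.253] grip 0.04429777997379265 41.472437923607686 q [-0.93  -0.303  2.073  0.442  1.04  -1.092]
TCP goal [ 0.479 -0.253  0.253] delta world [ 0. -0.  0.]
turn rows(4deg) tool [ 0.04   0.015 -0.   ] shift rows tool [-0.009  0.016 -0.005]
base [ 0.516 -0.257  0.188] dist 0.08984743690631757 off-axis [-0.  0. -0.] angle 0.17257470017007365
```

View pics/f2.png

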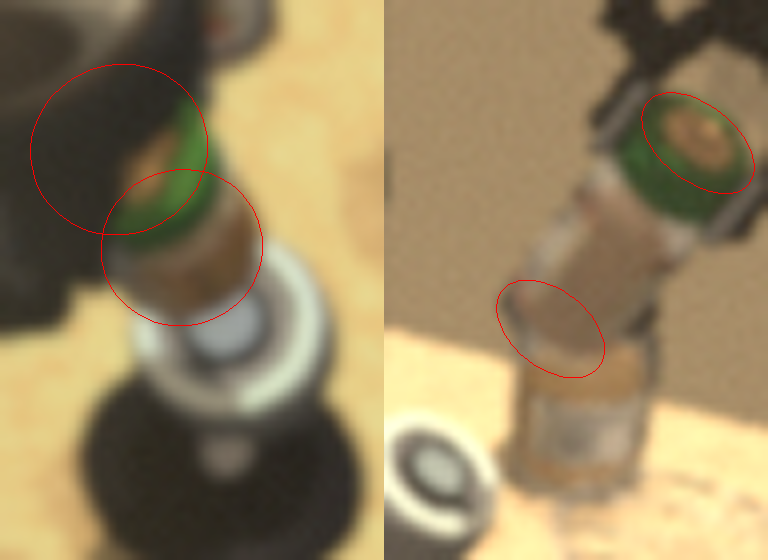

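The outlines drawn from the arm pose match the jar's base and lid to within about 1 px in both views, and the base faces the lens. The jar is holding still, so I'm handing in.

```bash
python3 -c "
from cell import r
print(r.job_done())"
```

```text
the job is handed in; nothing more can be done
None
```

I wound the handwheel to its stop, which drew the hold-down fully back, and handed the job in with the jar gripped still, its base facing the lens, centred and about 90 mm out (1–2 mm uncertainty from calibration); no verdict came back.

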